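# Seat a notched shear blade on its locating pin and clamp it

### The job

Fit the notched blade (blue grip) into the aluminium blade holder: lay it flat in the channel, notch end towards the red clamp, and slide it along until the bottom of the notch bears against the brass locating pin, pressing it home with a light push of about 8 N and never pushing on the pin with more than 15 N. With the blade home, swing the red clamp down until its feet rest on the blade, and let go, leaving the blade against the pin. Leave the other things on the bench where they are.

Things in the scene. Friction and masses are not known exactly. Their poses are not given: they have to be found in the camera images.
- blade: Loose steel blade, 110 long (x) x 40 wide (y) x 6 mm, 0.2 kg, lying flat; origin at the centre of its underside, z up. Its +x end has an open notch 12 wide, 22 mm deep (bottom at x = +33; mouth widens to about 16); the dark -x end is the cutting edge. A blue grip rib on top runs along x: 36 long, 12 wide, 24 mm tall, centred at x = -22, top 30 mm above the underside. Lies on a 3 mm mat.
- grip (a point): Point in the blade's blue grip rib where to hold it: blade x = -22, y = 0, 20 mm above the underside; the rib is 12 mm wide there. Axes as the blade's.
- holder: Fixed aluminium blade holder, base 140 (x) x 70 (y) x 16 mm high; origin at the centre of its underside, z up. On it a channel along x, 45 mm wide between walls 8 high and 12.5 mm thick, from x = -70 to +50 mm, open at the -x end. The blade lies in it, its x along the holder's x, put in from above or the -x end and slid towards +x.
- bed (a point): Centre of the holder's bed (upper face, 16 mm above the bench); axes as the holder's. A firm brass locating pin, 8 mm diameter, 10 mm tall, stands on the channel's centre line, set anew each run anywhere from x = +8 to +32 mm from here. Its setting is not tracked: find it by feel or look. With the notch bottom against the pin, the blade's origin is 37 mm on the -x side of the pin.
- hinge (a point): Centre of the clamp's hinge axis, which runs along the holder's y, at holder x = +58, z = 26 mm; axes as the holder's. Two hinge ears beside it reach 36 mm above the bench, at holder x = +50 to +68, y = +-22 to +-32 mm.
- clamp (a joint): Angle of the red clamp (rad). 0: level, its two rubber feet on a laid blade (-0.08 with no blade); 1.4 to 1.8: standing open, as at the start. Closing swings its tip towards the holder's -x and down. It stays at any angle; about 2 N at the tip moves it. Arm 54 mm from hinge to tip, 30 wide, 10 mm thick with its pad; when closed it reaches back to holder x = +4 mm.
- clamp_pad (a point): Centre of the black rubber thumb pad on the upper (outer) face of the clamp near its tip, 40 mm from the hinge and 11.5 mm outward of the hinge axis; press here to close it. When closed it lies at x = +18, z = 37.5 mm in the holder's frame.
- blank: Loose blade blank without a notch, same size as the blade (110 x 40 x 6 mm) but with a yellow grip rib; not to be used, leave it. Origin at the centre of the underside. It and the blade lie in either of two places on a 3 mm green mat.
- specimen: Loose chipboard specimen, 50 x 50 x 18 mm; bystander. Origin under its centre.
- specimen_b: Loose chipboard specimen, 90 x 40 x 20 mm; bystander. Origin under its centre.
- dolly: Loose aluminium test dolly, foot 50 mm diameter, 28 mm tall; bystander. Origin under its centre.
- adhesive: Loose jar of adhesive, 44 mm diameter, 85 mm tall; bystander. Origin under its centre.
- tape: Loose orange ring, 90 mm diameter, 24 mm tall; bystander. Origin under its centre.
- driver: Loose screwdriver lying on the bench; bystander. Origin under its middle.
There are look-alikes about, which are no part of the job. What is shaped like the holder but pink or purple is not meant.

How it is judged:
On the way, in this order (a step that is already met when the one before it is completed fails the run):
1. the blade lies flat in the channel, notch over the pin, and is pressed home against the pin with 3 to 15 N (z of blade in the frame of holder between 0.014 and 0.0178 m and angle between the x axis of blade and the x axis of holder, either way round below 0.1 rad and angle between the z axis of blade and the z axis of holder, either way round below 0.06 rad and x of pin_c0 in the frame of blade between 0.0345 and 0.0385 m and y of pin_c0 in the frame of blade between -0.004 and 0.004 m and contact force between blade and pin_c0 above 3 N), for 0.15 s.
2. the clamp is down on the blade, which is still home (z of blade in the frame of holder between 0.014 and 0.0178 m and angle between the x axis of blade and the x axis of holder, either way round below 0.1 rad and angle between the z axis of blade and the z axis of holder, either way round below 0.06 rad and x of pin_c0 in the frame of blade between 0.0345 and 0.0385 m and y of pin_c0 in the frame of blade between -0.004 and 0.004 m and value of joint clamp between -0.05 and 0.06 rad), for 0.2 s.
At the end, for the whole second after the job is handed in: The blade lies flat on the holder's bed (within 2 mm in height, 0.06 rad in tilt), along the channel within 0.1 rad, with the pin in its notch and the notch bottom within 1.5 mm of the pin; the clamp is shut on it (joint between -0.05 and 0.06 rad); the blade is at rest (all of step 2 and linear speed of blade below 0.01 m/s); the robot touches nothing.
It fails at once if the blade is pushed against the pin with more than 15 N (contact force between blade and pin_c0 above 15 N).
It fails at once if a bystander or the blade blank is moved by more than 30 mm (distance of any of blank, specimen, specimen_b, dolly, adhesive, tape, driver from where it was at the start of the episode above 0.03 m).
It also fails if it takes over 56 s, if anything falls off the work surface, if the arm or the gripper's body presses on something with over 40 N, if the wrist force passes 120 N, or if a joint passes its speed limit or range.

### The arm

A 6-joint arm with a two-finger parallel gripper is mounted at the origin on the work surface. World frame = base frame: x ahead of the robot, y to its left, z up, the work surface at z = 0. Lengths are in m, angles in rad, forces in N, time in s.
With the tool pointing down it reaches from about 0.15 to 0.775 m from the base axis. Payload 6.1 kg.
Tool frame: the origin (TCP) lies midway between the tips of the shut fingers; the grasp point (between the pads) lies 19 mm behind it (manip.grasp_offset is the distance from the TCP to the grasp point, in m); x points along the fingers, y is the direction in which the jaws open and shut, and the axes are right-handed (so a half turn about x gives the same grasp; the last joint's range is limited). The gripper opens to 85 mm and grips with 20 to 120 N. Pads are 22 mm wide; open, the fingers measure 114 mm over their backs; the gripper's body (76 mm by 85 mm) begins 54 mm behind the grasp point. The pads swing forward as they close: fully open they stand 13 mm farther back than shut.
Start: joints at [1.139, 0.126, -0.04, 1.405, 0, 1.571], TCP at [0.22, 0.477, 0.231] pointing down, gripper open.
Joint ranges: [-2.72, 2.72], [-0.95, 1.95], [-1.27, 1.35], [-1.78, 2.02], [-1.46, 1.47], [-3.14, 3.14]. Speed limits (rad/s): [2.39, 2.39, 3.01, 3.14, 3.14, 3.14].

### API

Orientations are given as a unit quaternion [w, x, y, z].
In Python, from plant import readout, optics, close_job, manip gives the robot as it stands.
- The arm moves only by the tool send_rows, never from a script. Its argument "series" is a list of rows, each a list of 5 numbers: the closure, from 0 (fully open) to 1 (shut), then the shift along the tool's x, y, z in cm, then the turn about the tool's x in rad. A call has 1 to 20 rows; each row is the pose to reach, as a shift and turn from the pose measured when the call began, along the tool's axes at that moment; what a row does not reach only later rows make up. A row lasts 1/8 s, in which the tool goes at most 62.5 mm and 10.7 degrees, less where a joint would pass 70% of its speed; a pose out of reach is approached as far as the arm can. A call with a gripper value outside its range is refused whole. The fingers move at their own pace and stop on an object; "force" is the grip in N (left out, the last holds). Time passes only in rows, so rows that repeat a pose let the fingers close. It gives the time, the measured TCP pose, the force and the opening at its end, in the units of the state.
- readout.read_state(): the state, without advancing time (a new reading comes with each control period).
- optics.read_camera(name): name is "scene" or "top"; returns a dict with "color" (384x512x3 uint8, red, green, blue), "camera_matrix" (3x3 intrinsics, pixels), "k1" (the pictures are not rectified: a ray, as slopes to the right and down, at radius r is drawn at 1 + k1 r^2 times it, then the intrinsics apply), "xyz" and "attitude" of the camera in the world. Camera axes: x right, y down, z forward; pixel columns grow to the right and rows downward; lengths in m; the calibration is good to about 2 mm. A picture is of the moment at which its call begins. There is no depth.
- close_job(): hands the job in, once; it reports no verdict.
The state is a dict: "time_s": time; "joints": joint angles; "qd": joint speeds; "effort": joint torques, N m; "position": TCP position; "tcp_rot": TCP orientation; "ft_force": force on the tool from outside, world axes, zero at the start; "moment": the same for the moment, N m; "grip_width": finger opening in m.
Only numpy, scipy, OpenCV 4.12 (cv2) and the standard library are available. Lean on these libraries where they do the work, as an engineer would, in place of code of your own. Each camera call takes 0.05 s, during which the arm holds its last target. There are 200 camera calls.

## Working session

There is one attempt and no reset: what is moved stays moved. The work goes in short steps, Python scripts to look and compute and a tool call to move; the robot and the scene stay as the last step left them, time stands still between calls to the robot, and variables do not carry over. Pictures are saved under pics/ and viewed, about 8 in all and at most 12, crops included, and the job is handed in when it is done.

Besides the shell and the picture viewer there is one more tool, called after "Emit:" as name([rows], argument=value, ...), one row to a line, values as JSON. send_rows: Moves the arm, as the interface text tells. Its arguments: {"type":"object","properties":{"series":{"type":"array"},"force":{"type":"number"}},"required":["series"]}

```bash
ls; mkdir -p pics
cat > h.py <<'E'
import numpy as np, cv2
from scipy.spatial.transform import Rotation as R
from plant import readout, optics, close_job, manip
def q2R(q): return R.from_quat([q[1],q[2],q[3],q[0]]).as_matrix()
def shot(n,f=None):
    c=optics.read_camera(n)
    if f: cv2.imwrite('pics/'+f,c['color'][:,:,::-1])
    return c
def ray(c,px):
    K=np.array(c['camera_matrix']);k=float(c['k1'])
    p=np.array(px,float).reshape(-1,2)
    d=(p-[K[0,2],K[1,2]])/[K[0,0],K[1,1]]
    s=d.copy()
    for _ in range(30): s=d/(1+k*(s**2).sum(1,keepdims=True))
    return np.c_[s,np.ones(len(s))]@q2R(c['attitude']).T
def onz(c,px,z):
    v=ray(c,px);o=np.array(c['xyz']);return o+v*((z-o[2])/v[:,2])[:,None]
def proj(c,P):
    K=np.array(c['camera_matrix']);k=float(c['k1'])
    v=(np.array(P,float).reshape(-1,3)-np.array(c['xyz']))@q2R(c['attitude'])
    s=v[:,:2]/v[:,2:];s=s*(1+k*(s**2).sum(1,keepdims=True))
    return s*[K[0,0],K[1,1]]+[K[0,2],K[1,2]]
E
python3 - <<'E'
from h import *
print(readout.read_state(), manip.grasp_offset)
for n in('scene','top'):
    c=shot(n,n+'0.png');print(n,c['camera_matrix'],c['k1'],c['xyz'],c['attitude'])
E
```

```text
pics
{'time_s': 0.0, 'joints': array([ 1.13900699e+00,  1.26406668e-01, -4.06013729e-02,  1.40537027e+00,
        2.19403154e-06,  1.57082172e+00]), 'qd': array([-0.00051916,  0.00032242,  0.00222059, -0.000527  , -0.00010243,
        0.00027882]), 'effort': array([-1.92861218e-03, -4.35919583e+01,  3.52922416e+01,  1.72194903e-02,
       -1.96666624e-04, -2.46412917e-06]), 'position': array([0.21954701, 0.47646094, 0.2305175 ]), 'tcp_rot': array([ 0.69056868,  0.15093997,  0.69080982, -0.1520323 ]), 'ft_force': array([ 0.24315199,  0.20677221, -0.8204922 ]), 'moment': array([ 0.04144713, -0.052873  , -0.03277354]), 'grip_width': 0.08566225826390098} 0.0187
scene [[460.83772022   0.         264.69490056]
 [  0.         460.83772022 187.89066873]
 [  0.           0.           1.        ]] 5.5494460566528425e-05 [1.24531994 0.40406372 1.02658018] [-0.1764439   0.48220493  0.80304846 -0.30242209]
top [[404.04251969   0.         256.6122645 ]
 [  0.         404.04251969 189.76269978]
 [  0.           0.           1.        ]] 0.04187512258101661 [0.2988251  0.00895768 1.26945844] [-0.05524468  0.70805232 -0.70209749  0.05166288]
```

View pics/scene0.png

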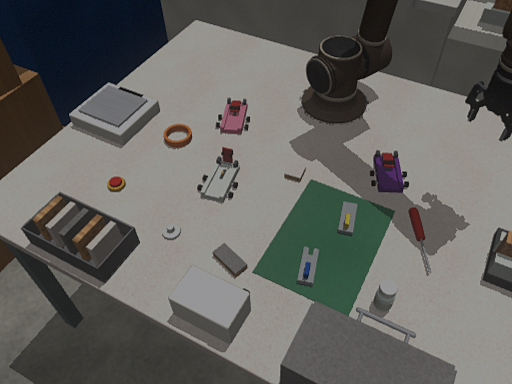

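View pics/top0.png

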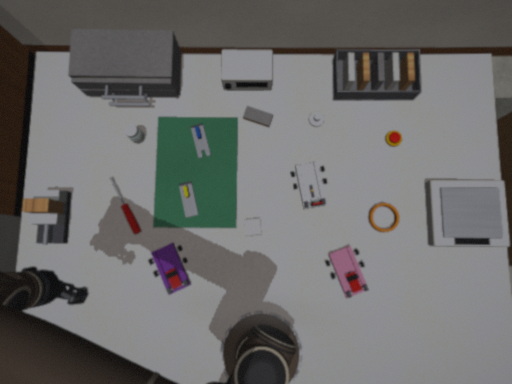

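The scene and top views show the blade (top px ~201,140, blue grip, notch towards the robot), the holder (top ~309,184, clamp at its lower end ~317,203) and the blank (188,199). I'll enlarge these regions.

Run:
```python
import cv2,numpy as np
t=cv2.imread('pics/top0.png');s=cv2.imread('pics/scene0.png')
f=lambda i,x,y,w,h:cv2.resize(i[y:y+h,x:x+w],(400,300),interpolation=cv2.INTER_CUBIC)
m=np.vstack([np.hstack([f(t,270,152,80,60),f(t,161,110,80,60)]),np.hstack([f(s,180,140,80,60),f(s,270,235,80,60)])])
cv2.imwrite('pics/m1.png',m)
```

```text
(no output)
```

View pics/m1.png

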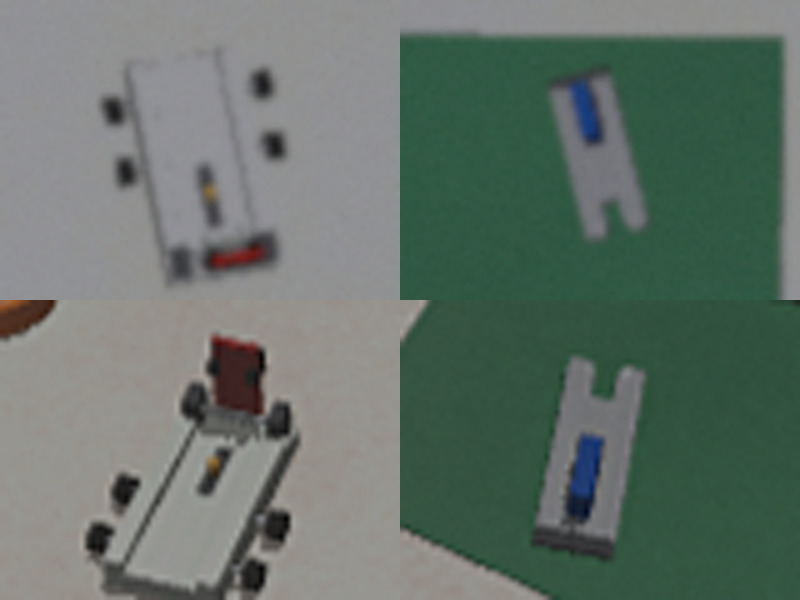

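```bash
cat > m.py <<'E'
from h import *
t=shot('top');s=shot('scene')
def comps(c,mask,x,y,w,h,amin=4,gray=None):
    m=np.zeros_like(mask);m[y:y+h,x:x+w]=mask[y:y+h,x:x+w]
    n,l,st,ce=cv2.connectedComponentsWithStats(m.astype(np.uint8))
    return [(ce[i],st[i,4],l==i) for i in range(1,n) if st[i,4]>=amin]
# blade in top & scene
for n,c,b in(('top',t,(161,122,80,45)),('scene',s,(270,235,80,60))):
    h=cv2.cvtColor(c['color'],cv2.COLOR_RGB2HSV).astype(int)
    green=(h[...,0]>60)&(h[...,0]<90)&(h[...,1]>90)
    cc=max(comps(c,~green,*b),key=lambda q:q[1])
    ct=max(cv2.findContours(cc[2].astype(np.uint8),0,1)[0],key=len).reshape(-1,2)
    P=onz(c,ct,.009)[:,:2].astype(np.float32)
    print(n,'blade',cc[1],cv2.minAreaRect(P*1000))
    bl=(h[...,0]>105)&(h[...,0]<130)&(h[...,1]>140)
    for q in comps(c,bl,*b):
        ys,xs=np.where(q[2]);print(' blue',q[0],q[1],onz(c,[q[0]],.033 if n=='top' else .025), cv2.minAreaRect(1000*onz(c,np.c_[xs,ys],.033)[:,:2].astype(np.float32)))
# holder
for n,c,b in(('top',t,(270,152,80,60)),('scene',s,(190,140,60,65))):
    g=c['color'].max(2).astype(int);h=cv2.cvtColor(c['color'],cv2.COLOR_RGB2HSV).astype(int)
    for q in comps(c,g<90,*b):
        w=(120-g)*q[2];w=np.clip(w,0,None);ys,xs=np.mgrid[:384,:512];p=[(w*xs).sum()/w.sum(),(w*ys).sum()/w.sum()]
        print(n,'dark',np.round(p,1),q[1],onz(c,[p],.016).round(4))
    br=(h[...,0]>12)&(h[...,0]<32)&(h[...,1]>90)
    for q in comps(c,br,*b,1): print(n,'brass',q[0],q[1],onz(c,[q[0]],.021).round(4))
E
python3 m.py
```

```text
top blade 477 ((650.1150512695312, 198.797607421875), (114.35838317871094, 45.80772399902344), 15.329689979553223)
 blue [197.82352941 132.20588235] 34 [[0.66988084 0.20350839 0.033     ]] ((670.3853759765625, 203.71319580078125), (34.93387985229492, 9.166053771972656), 15.22270679473877)
scene blade 638 ((649.7055053710938, 199.77667236328125), (116.27413940429688, 43.35423278808594), 15.686502456665039)
 blue [306.59375  269.890625] 64 [[0.672113   0.20565024 0.025     ]] ((676.7865600585938, 207.33883666992188), (41.915645599365234, 10.615394592285156), 15.206421852111816)
top dark [322.  168.5] 14 [[ 0.5597 -0.1898  0.016 ]]
top dark [292.4 173.8] 17 [[ 0.5418 -0.0962  0.016 ]]
top dark [324.4 180.8] 17 [[ 0.5203 -0.1967  0.016 ]]
top dark [294.8 186. ] 15 [[ 0.5028 -0.1036  0.016 ]]
top dark [310.5 187. ] 6 [[ 0.5    -0.1529  0.016 ]]
top dark [312.1 194. ] 10 [[ 0.4779 -0.1575  0.016 ]]
top dark [318.1 202.3] 51 [[ 0.4521 -0.176   0.016 ]]
top dark [305.9 204.2] 17 [[ 0.4458 -0.1377  0.016 ]]
top brass [311.4 190.2] 5 [[ 0.4892 -0.1549  0.021 ]]
scene dark [225.3 156.9] 196 [[ 0.4203 -0.1861  0.016 ]]
scene dark [235.3 164.1] 29 [[ 0.4326 -0.1429  0.016 ]]
scene dark [225.5 190.1] 231 [[ 0.5358 -0.1148  0.016 ]]
scene dark [222.4 174.2] 22 [[ 0.4867 -0.1558  0.016 ]]
scene dark [204.5 177.6] 25 [[ 0.5231 -0.1955  0.016 ]]
scene dark [210.6 180.4] 14 [[ 0.5242 -0.1735  0.016 ]]
scene dark [199.2 187.4] 27 [[ 0.5626 -0.188   0.016 ]]
scene brass [222.5 173. ] 6 [[ 0.4861 -0.1552  0.021 ]]
```

```bash
cat > w.py <<'E'
from h import *
t=shot('top')
g=cv2.cvtColor(t['color'],cv2.COLOR_RGB2GRAY)
bh=cv2.morphologyEx(g,cv2.MORPH_BLACKHAT,np.ones((1,7),np.uint8)).astype(float)
for nm,(a,b),(y0,y1) in(('L',((295.4,165),(303.4,209)),(167,200)),('R',((314,161.6),(321,199)),(166,197))):
    pts=[]
    for y in range(y0,y1):
        x=a[0]+(b[0]-a[0])*(y-a[1])/(b[1]-a[1]);xs=np.arange(int(round(x))-2,int(round(x))+3)
        w=bh[y,xs]; 
        if w.sum()>8: pts.append((np.dot(w,xs)/w.sum(),y))
    P=onz(t,pts,.016)[:,:2].astype(np.float32)
    l=cv2.fitLine(P,cv2.DIST_HUBER,0,.01,.01).ravel();r=(P-l[2:])@[-l[1],l[0]]
    print(nm,len(P),l,np.degrees(np.arctan(l[1]/l[0])),r.std(), 'y at x=.489',l[3]+(.489-l[2])*l[1]/l[0])
E
python3 w.py
```

```text
L 30 [ 0.9819768   0.18900134  0.5002195  -0.11684129] 10.894509 0.0014470115 y at x=.489 -0.11900071
R 31 [ 0.9824336   0.18661234  0.51087844 -0.1748985 ] 10.755149 0.00046808962 y at x=.489 -0.17905429
```

Emit:
send_rows([
  [0.55, 0, 0, 0, 0],
  [0.55, 0, 0, 0, 0],
  [0.55, 0, 0, 0, 0],
  [0.55, 0, 0, 0, 0],
], force=50)

```text
time_s: 0.75
position: [0.2197, 0.4766, 0.231]
tcp_rot: [0.691, 0.151, 0.691, -0.152]
ft_force: [-0.3, -0.6, 0.7]
grip_width: 0.0385
```

```bash
cat >> h.py <<'E'
def go(x,y,z,ang=None):
    """shift (cm, tool axes) and turn so the tool y axis makes world angle ang (deg, mod 180)"""
    s=readout.read_state();M=q2R(s['tcp_rot']);d=M.T@(np.array([x,y,z])-s['position'])*100
    a=np.degrees(np.arctan2(M[1,1],M[0,1]));turn=0
    if ang is not None: turn=-((ang-a+90)%180-90)*np.pi/180
    print('row',d.round(2),'turn',round(turn,4),'| tooly ang',round(a,2),'j6',s['joints'][5].round(3),'toolx',M[:,0].round(3))
E
python3 - <<'E'
from h import *
go(.6705,.204,.15,105.4); go(.6705,.204,.012,105.4)
E
```

```text
row [ 8.1  -5.89 52.36] turn -0.7006 | tooly ang 65.26 j6 1.571 toolx [-0.    -0.001 -1.   ]
row [21.9  -5.88 52.36] turn -0.7006 | tooly ang 65.26 j6 1.571 toolx [-0.    -0.001 -1.   ]
```

Emit:
send_rows([
  [0.55, 0, -0.7, 6, -0.08],
  [0.55, 0, -1.4, 12, -0.16],
  [0.55, 0, -2, 18, -0.24],
  [0.55, 0, -2.7, 24, -0.32],
  [0.55, 0, -3.4, 30, -0.4],
  [0.55, 0, -4, 36, -0.5],
  [0.55, 0, -4.7, 42, -0.6],
  [0.55, 2, -5.4, 48, -0.7],
  [0.55, 6, -5.89, 52.36, -0.7],
  [0.55, 10, -5.89, 52.36, -0.7],
  [0.55, 14, -5.89, 52.36, -0.7],
  [0.55, 14, -5.89, 52.36, -0.7],
  [0.55, 14, -5.89, 52.36, -0.7],
])

```text
time_s: 2.38
position: [0.6711, 0.2042, 0.0927]
tcp_rot: [0.701, -0.095, 0.7, 0.094]
ft_force: [0.3, -0.1, -0.5]
grip_width: 0.0386
```

Run:
```python
from h import *
go(.6705,.204,.012,105.4)
```

```text
row [ 8.07 -0.   -0.07] turn -0.0004 | tooly ang 105.38 j6 0.027 toolx [ 0.001 -0.    -1.   ]
```

Emit:
send_rows([
  [0.55, 4, 0, -0.07, 0],
  [0.55, 7, 0, -0.07, 0],
  [0.55, 8.0, 0, -0.07, 0],
  [0.55, 8.0, 0, -0.07, 0],
  [0.9, 8.0, 0, -0.07, 0],
  [0.9, 8.0, 0, -0.07, 0],
  [0.9, 8.0, 0, -0.07, 0],
  [1, 8.0, 0, -0.07, 0],
  [1, 8.0, 0, -0.07, 0],
], force=60)

```text
time_s: 3.5
position: [0.6718, 0.2045, 0.015]
tcp_rot: [0.702, -0.094, 0.699, 0.095]
ft_force: [0.5, -0.4, 6.0]
grip_width: 0.0105
```

Emit:
send_rows([
  [1, -1, 0, 0, 0],
  [1, -4, 0, 0, 0],
  [1, -8, 0, 0, 0],
  [1, -8, 0, 0, 0],
  [1, -8, 0, 0, 0],
])

```text
time_s: 4.12
position: [0.671, 0.2043, 0.0943]
tcp_rot: [0.702, -0.095, 0.699, 0.095]
ft_force: [-0.8, -0.7, -4.5]
grip_width: 0.0107
```

Run:
```python
from h import *
print(readout.read_state()['ft_force'])
t=shot('top');s=shot('scene')
p=proj(s,[.68,.21,.09])[0].astype(int);q=proj(t,[.67,.20,.09])[0].astype(int);print(p,q)
f=lambda i,x,y:cv2.resize(i['color'][y-50:y+50,x-50:x+50,::-1],(400,400),interpolation=cv2.INTER_CUBIC)
cv2.imwrite('pics/g1.png',np.hstack([f(s,*p),f(t,*q)]))
```

```text
[-0.8111954  -0.70135276 -4.45802315]
[308 258] [196 126]
```

View pics/g1.png

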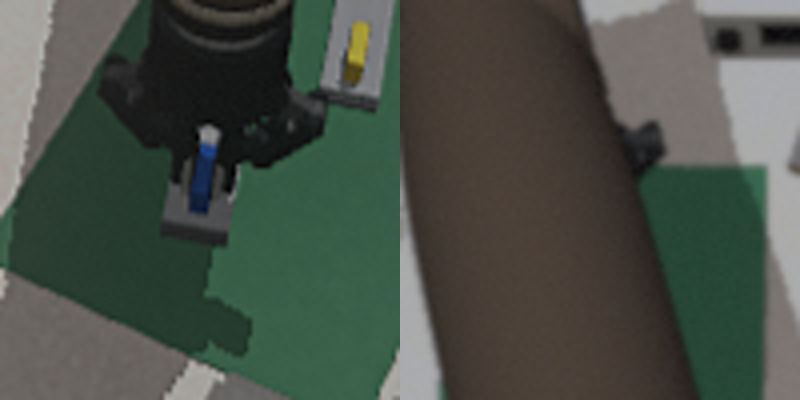

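Blade is held by the rib mid-way, level (scene crop, rib at ~(205,175)). Moving above the channel, short of the pin.

Run:
```python
from h import *
go(.5705,-.1398,.12,100.8)
```

```text
row [ -2.71 -30.51 -18.75] turn 0.0799 | tooly ang 105.38 j6 0.027 toolx [ 0.002  0.    -1.   ]
```

Emit:
send_rows([
  [1, -1.5, -1, -0.6, 0],
  [1, -2.6, -4, -2.4, 0],
  [1, -2.6, -8, -5, 0.02],
  [1, -2.6, -12, -7.4, 0.04],
  [1, -2.6, -16, -9.8, 0.06],
  [1, -2.6, -20, -12.3, 0.08],
  [1, -2.6, -24, -14.7, 0.08],
  [1, -2.6, -27.5, -16.9, 0.08],
  [1, -2.6, -29.5, -18.1, 0.08],
  [1, -2.6, -30.5, -18.75, 0.08],
  [1, -2.6, -30.5, -18.75, 0.08],
  [1, -2.6, -30.5, -18.75, 0.08],
])

```text
time_s: 5.72
position: [0.5706, -0.139, 0.1189]
tcp_rot: [0.705, -0.067, 0.703, 0.067]
ft_force: [-0.4, -0.2, -2.5]
grip_width: 0.0102
```

Run:
```python
from h import *
go(.5705,-.1398,.040,100.8)
s=readout.read_state();print(s['ft_force'],s['position'])
t=shot('top');c=shot('scene')
p=proj(c,[.54,-.145,.08])[0].astype(int);q=proj(t,[.53,-.145,.08])[0].astype(int)
f=lambda i,x,y:cv2.resize(i['color'][y-40:y+40,x-40:x+40,::-1],(400,400),interpolation=cv2.INTER_CUBIC)
cv2.imwrite('pics/g2.png',np.hstack([f(c,*p),f(t,*q)]));print(p,q)
```

```text
row [ 7.89 -0.08 -0.04] turn 0.0007 | tooly ang 100.84 j6 -0.429 toolx [ 0.002  0.    -1.   ]
[-0.39426614 -0.21695723 -2.54904017] [ 0.57056047 -0.13896617  0.11886784]
[213 172] [310 173]
```

View pics/g2.png

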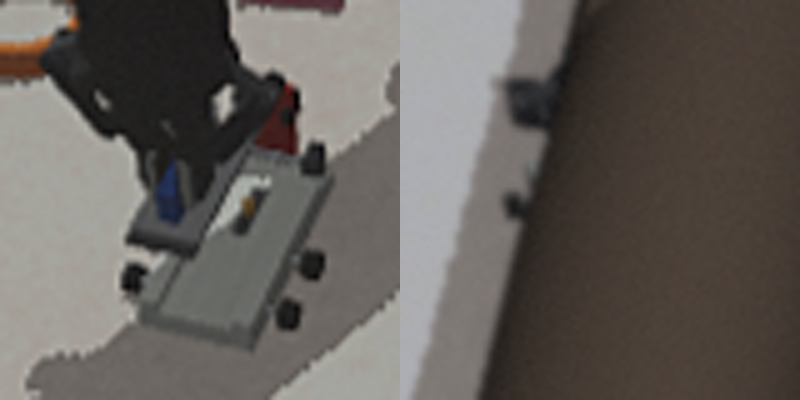

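Emit:
send_rows([
  [1, 3, -0.08, -0.04, 0],
  [1, 6, -0.08, -0.04, 0],
  [1, 7.8, -0.08, -0.04, 0],
  [1, 7.8, -0.08, -0.04, 0],
  [1, 7.8, -0.08, -0.04, 0],
])

```text
time_s: 6.45
position: [0.5712, -0.1393, 0.0417]
tcp_rot: [0.705, -0.067, 0.703, 0.067]
ft_force: [-0.1, 0.3, -2.0]
grip_width: 0.0104
```

Run:
```python
from h import *
s=readout.read_state();print(s['ft_force'],s['position'])
go(.5705,-.1398,.028,100.8)
c=shot('scene')
O=s['position']+[0,0,-.012];a=np.radians(190.8);ex=np.array([np.cos(a),np.sin(a),0]);ey=np.array([-ex[1],ex[0],0])
print(proj(c,[O+ex*-.033+ey*w+[0,0,z] for w in(-.02,.02) for z in (0,.006)]).round(1))
i=cv2.resize(c['color'][150:210,180:260,::-1],(800,600),interpolation=cv2.INTER_CUBIC)
for w in(-.02,.02):
  for z in (0,.006):
    p=(proj(c,[O+ex*-.033+ey*w+[0,0,z]])[0]-[180,150])*10+4.5;cv2.circle(i,tuple(int(v) for v in p),4,(0,255,0),-1)
pin=np.array([.488,-.1555,.016])
for x in(-86.,14.):
  for y in (-22.5,22.5):
    p=(proj(c,[pin+ex*x/1000+ey*y/1000])[0]-[180,150])*10+4.5;cv2.circle(i,tuple(int(v) for v in p),4,(255,0,255),-1)
cv2.imwrite('pics/g3.png',i)
```

```text
[-0.05041321  0.29865146 -2.00739353] [ 0.57123427 -0.13926739  0.04166272]
row [ 1.37 -0.04 -0.09] turn 0.002 | tooly ang 100.91 j6 -0.43 toolx [ 0.003  0.    -1.   ]
[[213.6 202.5]
 [213.4 201.1]
 [200.3 199.2]
 [200.1 197.9]]
```

View pics/g3.png

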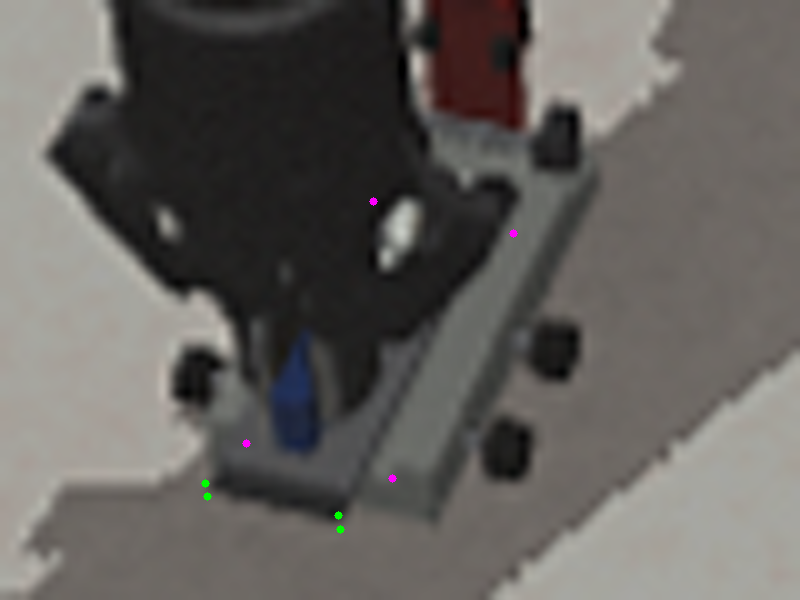

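The crop shows the blade (edge corners ~(220,480),(345,515)) over the channel, right wall seam visible; I'll compare lateral positions numerically.

Run:
```python
from h import *
c=shot('scene');a=np.radians(190.8);ex=np.array([np.cos(a),np.sin(a)]);ey=np.array([-ex[1],ex[0]])
pin=np.array([.488,-.1555])
def f(n,x,y,z):
    P=onz(c,[[180+(x-4.5)/10,150+(y-4.5)/10]],z)[0][:2]-pin;print(n,'x %.1f y %.1f'%(P@ex*1e3,P@ey*1e3))
f('bladeL bot',220,480,.0297);f('bladeR bot',345,517,.0297)
f('bladeL top',218,455,.0357);f('bladeR top',350,497,.0357)
f('wallR outer bottom -x',437,520,0);f('wallR outer top -x',440,487,.024)
f('wallR outer top far',600,180,.024);f('wallR inner top -x',365,473,.024)
s=readout.read_state();d=s['position'][:2]-pin;print('tcp',d@ex,d@ey)
```

```text
bladeL bot x -111.1 y 18.7
bladeR bot x -113.4 y -19.9
bladeL top x -107.2 y 20.2
bladeR top x -110.6 y -21.0
wallR outer bottom -x x -84.7 y -34.2
wallR outer top -x x -91.0 y -39.4
wallR outer top far x 35.1 y -42.9
wallR inner top -x x -92.4 y -17.2
tcp -0.08499080350005028 -2.5742283294534504e-05
```

Emit:
send_rows([
  [1, 0, 0, 0.8, 0],
  [1, 0.4, 0, 0.8, 0],
  [1, 0.8, 0, 0.8, 0],
  [1, 0.8, 0, 0.8, 0],
  [1, 0.8, 0, 0.8, 0],
])

```text
time_s: 7.18
position: [0.5792, -0.1381, 0.034]
tcp_rot: [0.705, -0.067, 0.703, 0.067]
ft_force: [-0.6, -0.5, -1.8]
grip_width: 0.0107
```

Emit:
send_rows([
  [1, 0.3, 0, 0, 0],
  [1, 0.5, 0, 0, 0],
  [1, 0.5, 0, 0, 0],
])

```text
time_s: 7.55
position: [0.579, -0.138, 0.0287]
tcp_rot: [0.705, -0.067, 0.703, 0.067]
ft_force: [-0.6, -0.0, -2.9]
grip_width: 0.0101
```

Emit:
send_rows([
  [1, 0.1, 0, 0, 0],
  [1, 0.15, 0, 0, 0],
  [1, 0.15, 0, 0, 0],
])

```text
time_s: 7.92
position: [0.5792, -0.1381, 0.0279]
tcp_rot: [0.705, -0.067, 0.703, 0.067]
ft_force: [-1.6, 1.1, 5.9]
grip_width: 0.0105
```

Emit:
send_rows([
  [1, -0.05, 0, -0.3, 0],
  [1, -0.05, 0, -0.6, 0],
  [1, -0.05, 0, -0.9, 0],
  [1, -0.05, 0, -1.2, 0],
  [1, -0.05, 0, -1.5, 0],
  [1, -0.05, 0, -1.8, 0],
  [1, -0.05, 0, -2.0, 0],
  [1, -0.05, 0, -2.0, 0],
])

```text
time_s: 8.93
position: [0.5594, -0.1419, 0.0284]
tcp_rot: [0.705, -0.067, 0.703, 0.067]
ft_force: [0.2, 0.7, -3.0]
grip_width: 0.0107
```

Emit:
send_rows([
  [1, 0, 0, -0.15, 0],
  [1, 0, 0, -0.3, 0],
  [1, 0, 0, -0.4, 0],
  [1, 0, 0, -0.4, 0],
])

```text
time_s: 9.43
position: [0.5554, -0.1426, 0.0284]
tcp_rot: [0.705, -0.067, 0.703, 0.067]
ft_force: [0.0, -0.4, -2.0]
grip_width: 0.01
```

Emit:
send_rows([
  [1, 0, 0, -0.1, 0],
  [1, 0, 0, -0.2, 0],
  [1, 0, 0, -0.2, 0],
])

```text
time_s: 9.8
position: [0.5534, -0.143, 0.0283]
tcp_rot: [0.705, -0.067, 0.703, 0.067]
ft_force: [0.7, 0.3, -2.5]
grip_width: 0.0103
```

Emit:
send_rows([
  [1, 0, 0, -0.05, 0],
  [1, 0, 0, -0.1, 0],
  [1, 0, 0, -0.1, 0],
])

```text
time_s: 10.18
position: [0.5523, -0.1432, 0.0283]
tcp_rot: [0.705, -0.067, 0.703, 0.067]
ft_force: [-0.5, -0.6, -2.1]
grip_width: 0.0104
```

Emit:
send_rows([
  [1, 0, 0, -0.05, 0],
  [1, 0, 0, -0.1, 0],
  [1, 0, 0, -0.1, 0],
])

```text
time_s: 10.55
position: [0.5513, -0.1434, 0.0284]
tcp_rot: [0.705, -0.067, 0.703, 0.067]
ft_force: [0.0, 0.6, -2.8]
grip_width: 0.0108
```

Emit:
send_rows([
  [1, 0, 0, -0.05, 0],
  [1, 0, 0, -0.1, 0],
  [1, 0, 0, -0.1, 0],
])

```text
time_s: 10.92
position: [0.5503, -0.1436, 0.0284]
tcp_rot: [0.705, -0.067, 0.703, 0.067]
ft_force: [0.3, -0.0, -3.4]
grip_width: 0.0108
```

Emit:
send_rows([
  [1, 0, 0, -0.03, 0],
  [1, 0, 0, -0.06, 0],
  [1, 0, 0, -0.06, 0],
])

```text
time_s: 11.3
position: [0.5497, -0.1437, 0.0284]
tcp_rot: [0.705, -0.067, 0.703, 0.067]
ft_force: [-0.4, -0.0, -2.6]
grip_width: 0.0105
```

Emit:
send_rows([
  [1, 0, 0, -0.03, 0],
  [1, 0, 0, -0.06, 0],
  [1, 0, 0, -0.06, 0],
])

```text
time_s: 11.68
position: [0.5491, -0.1439, 0.0284]
tcp_rot: [0.705, -0.067, 0.703, 0.067]
ft_force: [0.3, 0.6, -3.1]
grip_width: 0.0106
```

Emit:
send_rows([
  [1, 0, 0, -0.03, 0],
  [1, 0, 0, -0.06, 0],
  [1, 0, 0, -0.06, 0],
])

```text
time_s: 12.05
position: [0.5484, -0.144, 0.0283]
tcp_rot: [0.705, -0.067, 0.703, 0.067]
ft_force: [-0.5, 0.7, -2.3]
grip_width: 0.011
```

Emit:
send_rows([
  [1, 0, 0, -0.03, 0],
  [1, 0, 0, -0.06, 0],
  [1, 0, 0, -0.06, 0],
])

```text
time_s: 12.42
position: [0.5478, -0.1441, 0.0283]
tcp_rot: [0.705, -0.067, 0.703, 0.067]
ft_force: [0.3, 0.2, -2.1]
grip_width: 0.0107
```

Emit:
send_rows([
  [1, 0, 0, -0.03, 0],
  [1, 0, 0, -0.06, 0],
  [1, 0, 0, -0.06, 0],
])

```text
time_s: 12.8
position: [0.5472, -0.1442, 0.0283]
tcp_rot: [0.705, -0.067, 0.703, 0.067]
ft_force: [0.4, -0.1, -2.9]
grip_width: 0.0102
```

Emit:
send_rows([
  [1, 0, 0, -0.03, 0],
  [1, 0, 0, -0.06, 0],
  [1, 0, 0, -0.06, 0],
])

```text
time_s: 13.18
position: [0.5466, -0.1443, 0.0283]
tcp_rot: [0.705, -0.067, 0.703, 0.067]
ft_force: [-0.6, -0.4, -2.3]
grip_width: 0.0103
```

Emit:
send_rows([
  [1, 0, 0, -0.03, 0],
  [1, 0, 0, -0.05, 0],
  [1, 0, 0, -0.05, 0],
])

```text
time_s: 13.55
position: [0.5461, -0.1444, 0.0283]
tcp_rot: [0.705, -0.067, 0.703, 0.067]
ft_force: [-0.6, -0.3, -1.9]
grip_width: 0.0105
```

Emit:
send_rows([
  [1, 0, 0, -0.03, 0],
  [1, 0, 0, -0.05, 0],
  [1, 0, 0, -0.05, 0],
])

```text
time_s: 13.92
position: [0.5456, -0.1445, 0.0284]
tcp_rot: [0.705, -0.067, 0.703, 0.067]
ft_force: [0.2, -0.3, -2.2]
grip_width: 0.0107
```

Emit:
send_rows([
  [1, 0, 0, -0.03, 0],
  [1, 0, 0, -0.05, 0],
  [1, 0, 0, -0.05, 0],
])

```text
time_s: 14.3
position: [0.5454, -0.1445, 0.0285]
tcp_rot: [0.705, -0.067, 0.702, 0.067]
ft_force: [0.9, -0.1, -2.6]
grip_width: 0.0104
```

Emit:
send_rows([
  [1, 0, 0, -0.03, 0],
  [1, 0, 0, -0.05, 0],
  [1, 0, 0, -0.05, 0],
])

```text
time_s: 14.68
position: [0.5454, -0.1446, 0.0286]
tcp_rot: [0.706, -0.067, 0.702, 0.067]
ft_force: [3.0, 0.8, -2.6]
grip_width: 0.0107
```

Emit:
send_rows([
  [1, 0.03, 0, -0.04, 0],
  [1, 0.05, 0, -0.08, 0],
  [1, 0.05, 0, -0.08, 0],
  [1, 0.05, 0, -0.08, 0],
])

```text
time_s: 15.18
position: [0.5453, -0.1446, 0.0285]
tcp_rot: [0.706, -0.067, 0.702, 0.067]
ft_force: [5.7, 2.0, -2.3]
grip_width: 0.0105
```

Emit:
send_rows([
  [1, 0.05, 0, -0.06, 0],
  [1, 0.1, 0, -0.1, 0],
  [1, 0.1, 0, -0.1, 0],
  [1, 0.1, 0, -0.1, 0],
])

```text
time_s: 15.68
position: [0.5453, -0.1448, 0.0282]
tcp_rot: [0.707, -0.067, 0.701, 0.067]
ft_force: [6.7, 2.1, 0.3]
grip_width: 0.0105
```

Emit:
send_rows([
  [1, 0.05, 0, -0.1, 0],
  [1, 0.05, 0, -0.12, 0],
  [1, 0.05, 0, -0.12, 0],
  [1, 0.05, 0, -0.12, 0],
])

```text
time_s: 16.18
position: [0.5453, -0.1448, 0.0284]
tcp_rot: [0.708, -0.067, 0.7, 0.067]
ft_force: [5.2, 3.2, -0.5]
grip_width: 0.0106
```

Run:
```python
from h import *
s=readout.read_state();print(s['ft_force'],s['position'],q2R(s['tcp_rot'])[:,0].round(4))
c=shot('scene');
i=cv2.resize(c['color'][150:210,180:260,::-1],(800,600),interpolation=cv2.INTER_CUBIC);cv2.imwrite('pics/g4.png',i)
```

```text
[ 5.18926409  3.17336267 -0.47178045] [ 0.54530999 -0.14481564  0.02840368] [ 0.0112  0.0011 -0.9999]
```

View pics/g4.png

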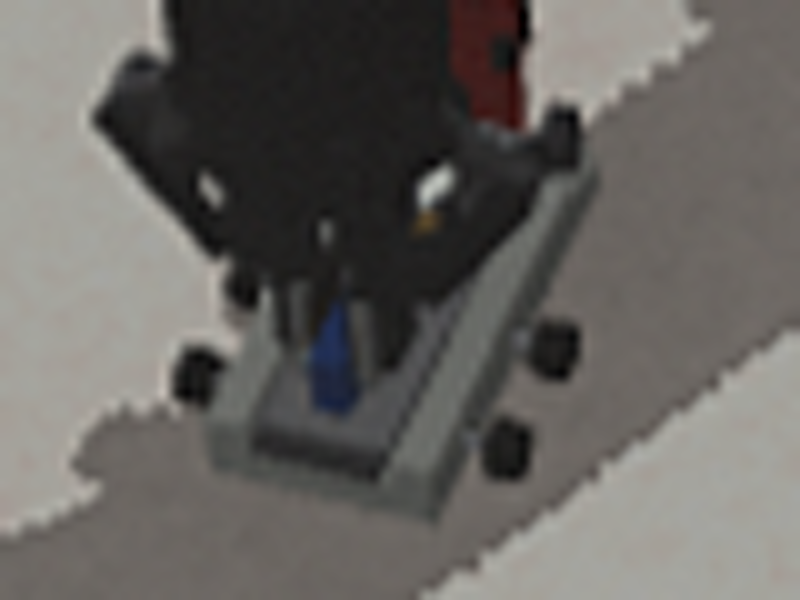

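Blade lies in the channel, its edge (250–385, 430–475) flush with the holder's open end; contact force about 6–7 N. Release and lift.

Emit:
send_rows([
  [0.8, 0, 0, 0, 0],
  [0.72, 0, 0, 0, 0],
  [0.72, 0, 0, 0, 0],
  [0.7, -1, 0, 0, 0],
  [0.7, -3, 0, 0, 0],
  [0.7, -7, 0, 0, 0],
  [1, -11, 0, 0, 0],
  [1, -13, 0, 0, 0],
  [1, -13, 0, 0, 0],
  [1, -13, 0, 0, 0],
])

```text
time_s: 17.48
position: [0.5434, -0.1449, 0.1576]
tcp_rot: [0.707, -0.067, 0.7, 0.067]
ft_force: [-0.6, -0.2, 0.1]
grip_width: -0.0001
```

Run:
```python
from h import *
s=readout.read_state();print(s['ft_force'],s['position'])
pin=np.array([.488,-.1555]);a=np.radians(190.8);ex=np.array([np.cos(a),np.sin(a)])
c=shot('scene');i=cv2.resize(c['color'][130:205,180:280,::-1],(800,600),interpolation=cv2.INTER_CUBIC);cv2.imwrite('pics/g5.png',i)
# TCP targets: holder x offsets from pin est at h.x 22
for hx,z in((105,.16),(105,.068),(60,.068)):
    P=pin+ex*(hx-22)/1e3;print(P);go(P[0],P[1],z,100.8)
```

```text
[-0.62055379 -0.20494776  0.06155368] [ 0.54337786 -0.1448665   0.15759101]
[ 0.40647016 -0.17105265]
row [-4.100e-01  1.000e-02 -1.392e+01] turn 0.0018 | tooly ang 100.9 j6 -0.453 toolx [ 0.009  0.002 -1.   ]
[ 0.40647016 -0.17105265]
row [ 8.79e+00  1.00e-02 -1.40e+01] turn 0.0018 | tooly ang 100.9 j6 -0.453 toolx [ 0.009  0.002 -1.   ]
[ 0.45067308 -0.16262049]
row [ 8.83  0.   -9.5 ] turn 0.0018 | tooly ang 100.9 j6 -0.453 toolx [ 0.009  0.002 -1.   ]
```

View pics/g5.png

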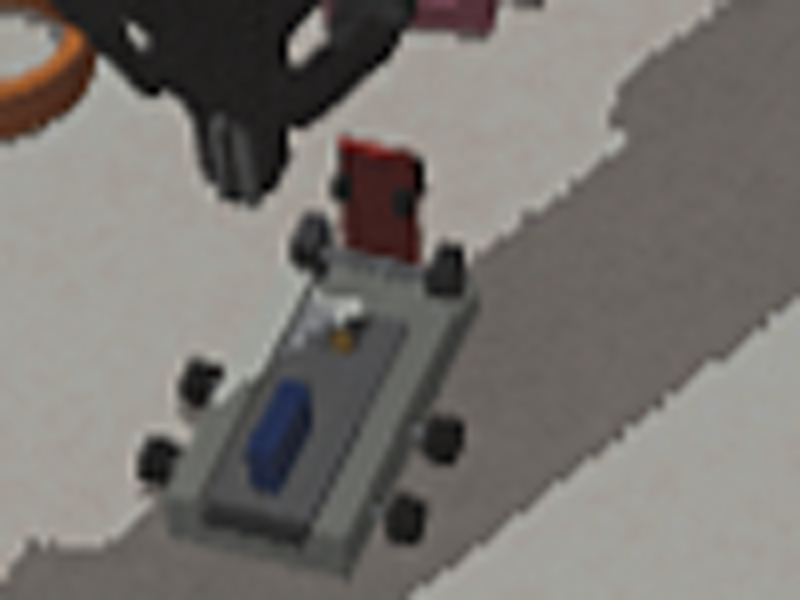

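Blade stays seated (pin at ~(342,338) in the notch), clamp still open. Going behind the clamp.

Emit:
send_rows([
  [1, 0, 0, -5, 0],
  [1, 0, 0, -10, 0],
  [1, 0, 0, -14, 0],
  [1, 2, 0, -14, 0],
  [1, 5.5, 0, -14, 0],
  [1, 9, 0, -14, 0],
  [1, 9, 0, -14, 0],
  [1, 9, 0, -14, 0],
])

```text
time_s: 18.52
position: [0.4066, -0.1712, 0.0664]
tcp_rot: [0.707, -0.067, 0.701, 0.067]
ft_force: [0.5, 0.6, -0.2]
grip_width: -0.0003
```

Run:
```python
from h import *
s=readout.read_state();print(s['ft_force'],s['position'])
pin=np.array([.488,-.1555]);a=np.radians(190.8);ex=np.array([np.cos(a),np.sin(a)])
for hx,z in((78,.064),(65,.064),(53,.063),(42,.058),(32,.05),(24,.041),(22,.038)):
    P=pin+ex*(hx-20)/1e3;go(P[0],P[1],z,100.8)
```

```text
[ 0.45615499  0.5909457  -0.23831544] [ 0.40664345 -0.17117191  0.06639058]
row [0.26 0.01 2.48] turn 0.0018 | tooly ang 100.9 j6 -0.592 toolx [ 0.009  0.002 -1.   ]
row [0.27 0.01 3.78] turn 0.0018 | tooly ang 100.9 j6 -0.592 toolx [ 0.009  0.002 -1.   ]
row [0.38 0.01 4.98] turn 0.0018 | tooly ang 100.9 j6 -0.592 toolx [ 0.009  0.002 -1.   ]
row [0.89 0.   6.08] turn 0.0018 | tooly ang 100.9 j6 -0.592 toolx [ 0.009  0.002 -1.   ]
row [1.7  0.   7.07] turn 0.0018 | tooly ang 100.9 j6 -0.592 toolx [ 0.009  0.002 -1.   ]
row [2.61 0.   7.86] turn 0.0018 | tooly ang 100.9 j6 -0.592 toolx [ 0.009  0.002 -1.   ]
row [2.91 0.   8.06] turn 0.0018 | tooly ang 100.9 j6 -0.592 toolx [ 0.009  0.002 -1.   ]
```

First part of the swing, then check the force.

Emit:
send_rows([
  [1, 0.25, 0, 1.2, 0],
  [1, 0.25, 0, 2.0, 0],
  [1, 0.25, 0, 2.5, 0],
  [1, 0.25, 0, 3.1, 0],
  [1, 0.25, 0, 3.8, 0],
  [1, 0.3, 0, 4.4, 0],
  [1, 0.4, 0, 5.0, 0],
  [1, 0.6, 0, 5.5, 0],
  [1, 0.9, 0, 6.1, 0],
  [1, 0.9, 0, 6.1, 0],
])

```text
time_s: 19.77
position: [0.4672, -0.1595, 0.0577]
tcp_rot: [0.707, -0.067, 0.701, 0.068]
ft_force: [1.1, 0.5, -0.5]
grip_width: -0.0002
```

Emit:
send_rows([
  [1, 0.4, 0, 0.5, 0],
  [1, 0.8, 0, 1.0, 0],
  [1, 1.3, 0, 1.5, 0],
  [1, 1.7, 0, 1.9, 0],
  [1, 1.7, 0, 1.9, 0],
  [1, 1.7, 0, 1.9, 0],
])

```text
time_s: 20.52
position: [0.4861, -0.1558, 0.0409]
tcp_rot: [0.707, -0.067, 0.701, 0.068]
ft_force: [0.1, 0.1, 0.1]
grip_width: 0.0
```

Run:
```python
from h import *
s=readout.read_state();print(s['ft_force'],s['position'])
c=shot('scene');i=cv2.resize(c['color'][130:205,180:280,::-1],(800,600),interpolation=cv2.INTER_CUBIC);cv2.imwrite('pics/g6.png',i)
```

```text
[0.14535729 0.07561695 0.10032979] [ 0.48608687 -0.15577826  0.0408615 ]
```

View pics/g6.png

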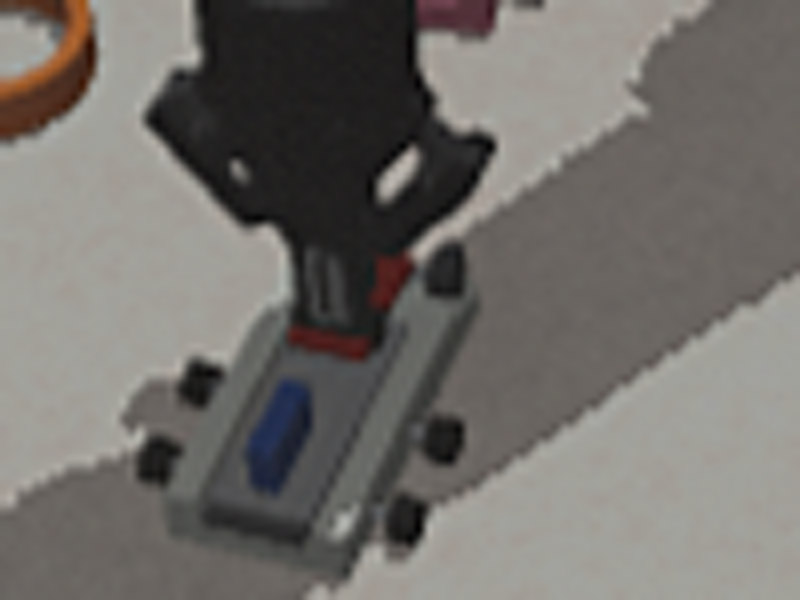

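Clamp is nearly flat under the fingers; pressing the last few millimetres.

Emit:
send_rows([
  [1, 0.15, 0, 0, 0],
  [1, 0.3, 0, 0, 0],
  [1, 0.3, 0, 0, 0],
])

```text
time_s: 20.95
position: [0.4863, -0.1559, 0.0381]
tcp_rot: [0.707, -0.067, 0.7, 0.068]
ft_force: [0.3, 0.7, 1.0]
grip_width: -0.0002
```

Emit:
send_rows([
  [1, 0.05, 0, 0, 0],
  [1, 0.1, 0, 0, 0],
  [1, 0.1, 0, 0, 0],
])

```text
time_s: 21.32
position: [0.4864, -0.1559, 0.0375]
tcp_rot: [0.708, -0.067, 0.7, 0.068]
ft_force: [-0.1, 1.9, 4.7]
grip_width: -0.0
```

Emit:
send_rows([
  [1, 0.05, 0, 0, 0],
  [1, 0.08, 0, 0, 0],
  [1, 0.08, 0, 0, 0],
])

```text
time_s: 21.7
position: [0.4865, -0.1559, 0.0375]
tcp_rot: [0.708, -0.067, 0.7, 0.068]
ft_force: [-2.7, 1.8, 7.3]
grip_width: -0.0001
```

TCP stopped at z = 37.5 mm (the nominal closed pad height) with the force rising: the clamp is down. Retreating straight up.

Emit:
send_rows([
  [1, 0, 0, 0, 0],
  [1, -0.5, 0, 0, 0],
  [1, -2, 0, 0, 0],
  [1, -5, 0, 0, 0],
  [1, -10, 0, 0, 0],
  [1, -14, 0, 3, 0],
  [1, -16, 0, 6, 0],
  [1, -16, 0, 9, 0],
  [1, -16, 0, 9, 0],
  [1, -16, 0, 9, 0],
])

```text
time_s: 22.95
position: [0.5724, -0.1391, 0.1985]
tcp_rot: [0.707, -0.067, 0.7, 0.068]
ft_force: [0.3, 0.2, -0.3]
grip_width: -0.0003
```

Run:
```python
from h import *
s=readout.read_state();print(s['time_s'],s['ft_force'],s['position'])
c=shot('scene');i=cv2.resize(c['color'][145:205,180:260,::-1],(800,600),interpolation=cv2.INTER_CUBIC)
pin=np.array([.488,-.1555,0]);a=np.radians(190.8);ex=np.array([np.cos(a),np.sin(a),0]);ey=np.array([-ex[1],ex[0],0]);
for hx,hy,z,col in((4,15,.036,(0,255,0)),(4,-15,.036,(0,255,0)),(-72,20,.022,(255,0,255)),(-72,-20,.022,(255,0,255))):
    p=(proj(c,[pin+ex*(hx-20)/1e3+ey*hy/1e3+[0,0,z]])[0]-[180,145])*10+4.5;cv2.circle(i,tuple(int(v) for v in p),4,col,-1)
cv2.imwrite('pics/g7.png',i)
```

```text
22.95 [ 0.34435688  0.19801608 -0.26133555] [ 0.57237418 -0.13905388  0.19854083]
```

View pics/g7.png

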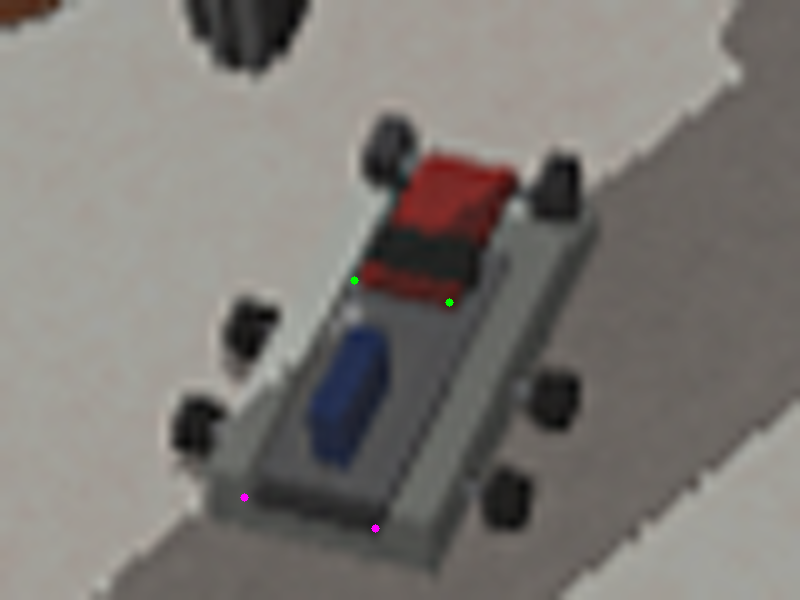

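Run:
```python
import cv2,numpy as np
for f,z,oy in(('g5',8,130),('g6',8,130),('g7',10,145)):
    i=cv2.imread(f'pics/{f}.png').astype(int);w=np.clip(i[...,0]-i[...,2]-30,0,None);w[:int((160-oy)*z)]=0
    ys,xs=np.mgrid[:600,:800];w=w*(np.hypot(xs/z+180-215,ys/z+oy-184)<8)
    print(f,((w*xs).sum()/w.sum()/z+180).round(2),((w*ys).sum()/w.sum()/z+oy).round(2))
```

```text
g5 214.62 182.38
g6 214.62 182.38
g7 214.63 182.42
```

Run:
```python
import cv2,numpy as np
g=lambda f:cv2.cvtColor(cv2.imread(f),cv2.COLOR_BGR2GRAY).astype(np.float32)
a,b=g('pics/g4.png'),g('pics/g7.png')
for n,(x0,x1,y0,y1) in(('edge',(270,360,420,490)),('rib+edge',(300,370,370,480)),('fixed wall',(400,540,400,520))):
    T=a[y0:y1,x0:x1];m=cv2.matchTemplate(b[y0+50-30:y1+50+30,x0-30:x1+30],T,cv2.TM_CCOEFF_NORMED);_,v,_,l=cv2.minMaxLoc(m);print(n,'shift px',(l[0]-30)/10,(l[1]-30)/10,round(v,3))
```

```text
edge shift px -0.9 0.0 0.988
rib+edge shift px 0.0 0.2 0.967
fixed wall shift px 0.0 0.0 0.998
```

```bash
python3 -c "
from plant import close_job
print(close_job())"
```

```text
the job is handed in; nothing more can be done
None
```

The blade is against the pin with the clamp shut on it, and I handed the job in at about 23 s of the 56 s allowed. No verdict was reported.

- **Fitting the blade:** I gripped it by the blue rib, lowered it into the channel short of the pin, and slid it in until it met firm resistance. That was where the cameras had put the pin. I pressed at about 6–7 N, a little under the 8 N asked for, and the highest wrist reading along the channel was about 7 N. Then I let go.
- **Closing the clamp:** I swung it down from behind with shut fingers. It stopped at the pad's nominal closed height of 37.5 mm with the force rising to about 7 N, and I backed the arm away.
- **Last checks:** The final picture shows the clamp flat on the blade. The blue rib did not move between release and the end (0.04 px or less, about 0.1 mm), and the arm was clear with near-zero wrist force.
- **Before and after release:** Image matching gave about 0.2 px (roughly 0.5 mm) for the rib and edge patch. The edge-only patch gave -0.9 px sideways, which I discounted because that match can slide along the edge.
- **Disagreements:** A hand-read blade edge suggested the blade sat 4–6 mm further forward in the grip than assumed. Contact with the pin came where the nominal grip predicted, so I trusted the feel.
- **Not checked directly:** I could not see the notch bottom under the closed clamp, and I did not read the clamp angle itself.

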